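# Set the ring carousel to the third size

## Task

Set the bird-ring carousel for the next bird: turn its round plate, click by click, until the third ring post stands at the steel pointer, clicked into its stop. Count the posts clockwise as seen from above, starting with the one next to the tall black crank knob (the knob itself is not counted). Leave the open ring pot beside the carousel standing where it is.

Things in the scene. Friction and masses are not known exactly. Their poses are not given: they have to be found in the camera images.
- axis (a point): Axis of the fixed ring carousel, at the top face of its round plate (46 mm above the table, 160 mm across). The plate turns both ways without end, with a click stop every 45 degrees; let go, it runs to the nearer stop (it may stick on the very ridge midway). This frame stays with the grey 230 x 190 mm base: z up; the steel pointer stands at its -x, 76 to 105 mm from the axis, 22 mm wide, top 64 mm above the table.
- crank_knob (a point): Black crank knob that turns the plate: upright round grip 18 mm in diameter, from 88 to 130 mm above the table, on a 10 mm stem, fixed to the plate 60 mm from the axis. Point: its centre line, 112 mm above the table. It takes one of eight places; the other seven hold ring posts. About 5 N sideways turns it over a click; it can slip round in a grip. All else on the plate is below 77 mm.
- third_post (a point): Third ring post clockwise (from above) from the crank knob: an upright grey peg, 12 mm in diameter, 30 mm tall, with metal rings on it, 60 mm from the axis, 135 degrees clockwise from the knob. Point: centre of its top, 76 mm above the table. The seven posts look alike, growing a little thicker clockwise.
- open_pot: Open white pot of rings, 48 mm in diameter, 48 mm tall, 60 g, loose on the table beside the carousel, its middle 140 to 180 mm from the axis on the +y side of the axis frame. Origin: centre of its underside. To be left alone.

How it is judged:
At the end, for the whole second after the job is handed in: The third ring post stands at the pointer, no more than 12 mm to either side of the line from the axis to the pointer, and stays there (x of third_post in the frame of axis below 0 m and y of third_post in the frame of axis between -0.012 and 0.012 m); the robot touches nothing.
It fails at once if the open ring pot is tipped by more than 20 degrees or shifted by more than 20 mm (angle between open_pot's own z axis and vertical above 0.35 rad or distance of open_pot from where it was at the start of the episode above 0.02 m).
It also fails if it takes over 35 s, if anything falls off the work surface, if the arm or the gripper's body presses on something with over 40 N, if the wrist force passes 120 N, or if a joint passes its speed limit or range.

## Robot

A 7-joint arm with a two-finger parallel gripper is mounted at the origin on the work surface. World frame = base frame: x ahead of the robot, y to its left, z up, the work surface at z = 0. Lengths are in m, angles in rad, forces in N, time in s.
With the tool pointing down it reaches from about 0.4 to 0.85 m from the base axis. Payload 10.4 kg.
Tool frame: the origin (TCP) lies at the very end of the fingers, on their centre line; the grasp point (between the pads) lies r.tcp_to_grasp behind it (r.tcp_to_grasp is the distance from the TCP to the grasp point, in m); z points along the fingers, y is the direction in which the jaws open and shut (so a half turn about z gives the same grasp; the last joint's range is limited). The gripper opens to 87 mm and grips with 3 to 60 N. Pads are 19 mm wide; open, the fingers measure 117 mm over their backs; the gripper's body (75 mm by 190 mm) begins 51 mm behind the grasp point.
Start: joints at [-0.023, 0.332, -0.065, 1.46, 0.022, 1.35, -0.088], TCP at [0.625, 0, 0.223] pointing down, gripper open.
Joint ranges: [-2.6, 2.6], [-0.5, 2.12], [-1.47, 1.34], [0.16, 2.42], [-1.27, 4.41], [0.06, 2.06], [-2.6, 2.6]. Speed limits (rad/s): [2.22, 2.22, 2.79, 2.79, 3.14, 3.14, 3.14].

## Interface

Orientations are given as a unit quaternion [x, y, z, w].
In Python, from bench import r gives the robot as it stands. The module is installed in compiled form; this text tells all that it offers.
- The arm moves only by the shell command python3 -m inch 'ROWS' [FORCE]. ROWS is JSON, a list of rows, each an object with "offset": the shift along the tool's x, y, z in m, a list of three; "turn": the turn, a rotation vector about the tool's x, y, z in degrees, a list of three; "fingers": the finger opening in m, from 0 to 0.087. A call has 1 to 5 rows; each row shifts and turns the pose as measured when the row begins, along the tool's axes as they then stand; what a row does not reach is not made up. A row lasts 1/8 s, in which the tool goes at most 62.5 mm and 10.7 degrees, less where a joint would pass 70% of its speed; a pose out of reach is approached as far as the arm can. A call with a gripper value outside its range is refused whole. The fingers move at their own pace and stop on an object; FORCE is the grip in N (left out, the last holds). Time passes only in rows, so rows that do not move let the fingers close. It gives the time, the measured TCP pose, the force and the opening at its end, in the units of the state.
- r.read_state(): the state, without advancing time (a new reading comes with each control period).
- r.camera(name): name is "scene" or "side" or "wrist"; returns the picture (480x640x3 uint8, red, green, blue); there is no depth.
- r.camera_model(name): a dict with "fx", "fy", "cx", "cy" (pixels), "world_from_camera" (4x4, takes a point from camera to world coordinates); the wrist camera has in their place "mount" (4x4, takes a point from camera to tool coordinates, whose origin is the TCP and whose axes are the flange's). Camera axes: x right, y up, looking along -z (the intrinsics and any distortion apply to the point x, -y, -z); pixel columns grow to the right and rows downward; lengths in m; the calibration is good to about 2 mm. A picture is of the moment at which its call begins: read the wrist's pose just before it. camera_model takes no time and is no camera call.
- r.close_job(): hands the job in, once; it reports no verdict.
Trained networks look in the newest picture that a camera, given by its name, has taken for a name from the list of things; names that differ only in an ending like _2 or _b are one class to them, and where a whole thing is asked for, a point or a joint stands for the part that bears it (a point fixed in the world has none). Each returns a list of dicts, best first, with "score" (0 to 1); they miss things now and then, are a little off and sometimes report something else, mostly with a low value. They report only what shows in the picture. A call takes as long as a camera call.
- r.cut_out(name, camera): "region" (480x640 bool, what is visible of it) and "extent" ([left, top, right, bottom] in pixels, round what is visible of it).
The state is a dict: "time": time; "joint_positions": joint angles; "joint_vel": joint speeds; "joint_torque": joint torques, N m; "ee_pos": TCP position; "eef_rot": TCP orientation; "ft_force": force on the tool from outside, world axes, zero at the start; "torque": the same for the moment, N m; "width": finger opening in m.
Only numpy, scipy, OpenCV 4.12 (cv2) and the standard library are available. Lean on these libraries where they do the work, as an engineer would, in place of code of your own. Each camera call takes 0.05 s, during which the arm holds its last target. There are 200 camera calls.

## Working session

There is one attempt and no reset: what is moved stays moved. The work goes in short steps, Python scripts to look and compute and a shell command to move; the robot and the scene stay as the last step left them, time stands still between calls to the robot, and variables do not carry over. Pictures are saved under pics/ and viewed, on a budget of 10 in all, crops included, one or two more only if the job needs it, and the job is handed in when it is done.

```bash
mkdir -p pics; cat > h.py <<'E'
from bench import r
import numpy as np, cv2
from scipy.spatial.transform import Rotation as R
def shot(c,fn=None):
    s=r.read_state(); im=r.camera(c); m=r.camera_model(c)
    if 'mount' in m:
        T=np.eye(4);T[:3,:3]=R.from_quat(s['eef_rot']).as_matrix();T[:3,3]=s['ee_pos'];W=T@np.array(m['mount'])
    else: W=np.array(m['world_from_camera'])
    if fn: cv2.imwrite('pics/'+fn,im[:,:,::-1])
    return im,m,W
def ray(m,W,u,v,z):
    d=np.array([(u-m['cx'])/m['fx'],-(v-m['cy'])/m['fy'],-1.]);d=W[:3,:3]@d
    o=W[:3,3];return o+d*(z-o[2])/d[2]
def proj(m,W,p):
    q=np.linalg.inv(W)@np.append(p,1.);return m['cx']+m['fx']*q[0]/-q[2], m['cy']-m['fy']*q[1]/-q[2]
E
python3 - <<'E'
from h import *
print(r.read_state())
ims=[]
for c in ['scene','side','wrist']:
    im,m,W=shot(c,c+'0.png'); print(c,{k:v for k,v in m.items() if k not in('mount','world_from_camera')},W.round(3).tolist())
    for n in ['crank_knob','open_pot','third_post','axis']:
        try:
            for d in r.cut_out(n,c)[:3]:
                v,u=np.nonzero(d['region']);print(n,round(d['score'],2),d['extent'],u.mean().round(1),v.mean().round(1),len(u))
        except Exception as e: print(n,e)
E
```

```text
{'time': 0.0, 'joint_positions': array([-0.02256178,  0.33285756, -0.06466628,  1.46092817,  0.02158802,
        1.3498417 , -0.08850773]), 'joint_vel': array([-0.00110384, -0.00019107, -0.00040861,  0.00058672,  0.00053025,
        0.00036454,  0.00124824]), 'joint_torque': array([-1.20520472e-04, -6.23245955e+01,  2.44190963e-02, -3.89891267e+01,
       -6.13984605e-02,  3.97891912e-02,  1.87085252e-04]), 'ee_pos': array([ 6.24638871e-01, -4.39458087e-05,  2.21769039e-01]), 'eef_rot': array([ 7.07127750e-01,  7.07085494e-01, -4.94211302e-04, -4.52458677e-04]), 'ft_force': array([-0.51343344,  0.80749554, -0.57595232]), 'torque': array([ 0.02635048,  0.03136475, -0.00226808]), 'width': 0.08714143284061152}
scene {'fx': 471.2992237133437, 'fy': 471.2992237133437, 'cx': 321.73890523113135, 'cy': 237.54651070304328} [[-0.808, -0.377, 0.453, 0.837], [0.589, -0.546, 0.596, 0.504], [0.022, 0.748, 0.663, 0.53], [0.0, 0.0, 0.0, 1.0]]
crank_knob 0.61 [207.3, 180.0, 313.2, 268.9] 260.4 227.7 6017
open_pot 0.8 [279.5, 288.6, 311.3, 333.7] 294.4 309.5 1471
third_post 0.59 [206.6, 180.9, 310.7, 
[... 296 characters left out ...]
0.0, 1.0]]
crank_knob 0.78 [281.6, 157.1, 381.9, 233.0] 331.7 194.5 5443
open_pot 0.6 [241.1, 234.8, 277.7, 279.8] 259.0 257.0 1337
third_post 0.95 [280.8, 149.7, 383.7, 233.1] 331.7 194.6 5580
axis 0.71 [247.3, 152.7, 423.2, 282.1] 332.1 213.1 12132
wrist {'fx': 348.865322689646, 'fy': 348.865322689646, 'cx': 320.37657225974635, 'cy': 235.6460563343996} [[1.0, 0.0, -0.0, 0.624], [-0.0, 0.964, 0.267, 0.073], [0.0, -0.267, 0.964, 0.385], [0.0, 0.0, 0.0, 1.0]]
crank_knob 0.6 [168.8, 142.8, 351.4, 293.5] 268.8 218.8 20002
open_pot 0.77 [277.8, 21.2, 333.5, 86.5] 305.5 54.1 2859
third_post 0.58 [174.9, 141.8, 347.3, 298.9] 269.4 218.8 19541
axis 0.73 [151.1, 81.6, 413.6, 306.0] 275.8 207.4 35123
```

```bash
python3 - <<'E'
import cv2
a=cv2.imread('pics/scene0.png')[160:350,150:350];b=cv2.imread('pics/side0.png')[130:320,235:435]
cv2.imwrite('pics/ss.png',cv2.hconcat([cv2.resize(a,(400,380)),cv2.resize(b,(400,380))]))
E
```

```text
(no output)
```

View pics/wrist0.png

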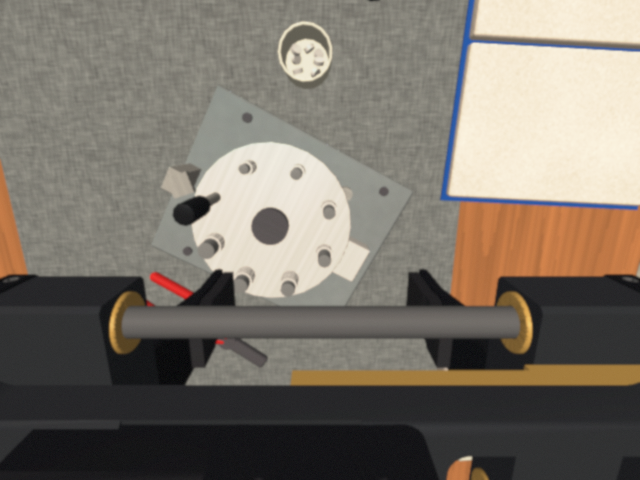

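View pics/ss.png

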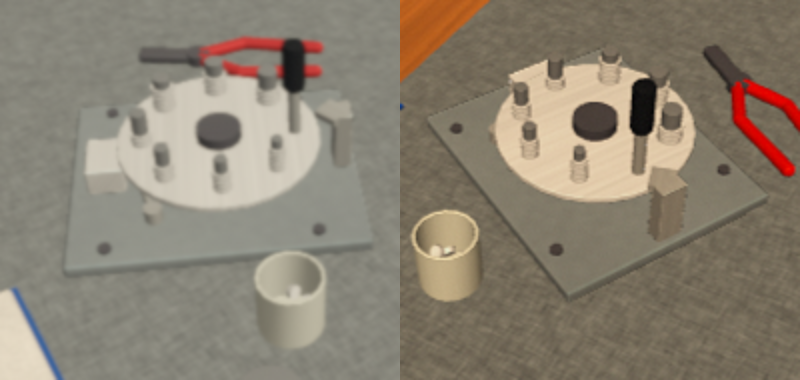

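The wrist picture shows the plate centred near (270,222), the knob at (190,210), and the steel pointer at (180,182). The pot is at (305,52), well clear. The posts run clockwise from the knob: (246,167), (296,172), then the third at (329,210). The scene and side crops agree. Next I'll fit the geometry.

```bash
python3 - <<'E'
from h import *
from scipy.optimize import least_squares
sc=[(277,140),(221,160),(161,148),(139,115),(162,78),(214,68),(265,75),(293,44),(335,108)]
sd=[(579,150),(530,125),(520,86),(556,60),(610,53),(660,72),(672,106),(643,85),(667,180)]
wr=[(246,167),(296,172),(329,210),(323,257),(288,284),(243,280),(207,246),(183,212),(181,180)]
obs={'scene':[(150+x/2,160+y/2) for x,y in sc],'side':[(235+(x-400)/2,130+y/2) for x,y in sd],'wrist':wr}
cams={}
for c in obs:
    im,m,W=shot(c);cams[c]=(m,W)
def pts(p):
    x,y,a,b=p;P=[]
    for k in range(1,9):
        t=a-k*np.pi/4;P.append([x+.06*np.cos(t),y+.06*np.sin(t),.076 if k<8 else .13])
    P.append([x+.09*np.cos(b),y+.09*np.sin(b),.064]);return P
for cs in (['scene'],['side'],['wrist'],list(obs)):
    f=lambda p:np.ravel([np.subtract(proj(*cams[c],q),o) for c in cs for q,o in zip(pts(p),obs[c])])
    s=least_squares(f,[.57,.1,2.7,2.7],loss='soft_l1')
    print(cs,s.x[:2].round(4),np.degrees(s.x[2:]).round(1),np.abs(s.fun).mean().round(2),np.abs(s.fun).max().round(1))
print(np.round(pts(s.x),3))
print('pot',ray(*cams['wrist'],305.5,60,0.03))
E
```

```text
['scene'] [ 0.575  -0.0025] [152.2 155. ] 0.66 2.8
['side'] [ 0.5737 -0.0071] [151.9 153.7] 0.59 1.8
['wrist'] [ 0.5758 -0.0062] [152.5 151.2] 1.3 3.1
['scene', 'side', 'wrist'] [ 0.575  -0.0057] [152.2 151.9] 1.27 3.9
[[ 0.557  0.052  0.076]
 [ 0.603  0.047  0.076]
 [ 0.632  0.012  0.076]
 [ 0.628 -0.034  0.076]
 [ 0.593 -0.063  0.076]
 [ 0.547 -0.059  0.076]
 [ 0.518 -0.023  0.076]
 [ 0.522  0.022  0.13 ]
 [ 0.496  0.037  0.064]]
pot [0.61082759 0.143844   0.03      ]
```

```bash
python3 -m inch '[{"offset":[0.011,-0.051,0],"turn":[0,0,0],"fingers":0.087},{"offset":[0.011,-0.051,0],"turn":[0,0,0],"fingers":0.087},{"offset":[0,0,0],"turn":[0,0,0],"fingers":0.087}]' 20; python3 - <<'E'
from h import *
im,m,W=shot('wrist','w1.png');print(r.tcp_to_grasp)
for z in(.088,.13):print(proj(m,W,[.522,.022,z]))
s=r.read_state();print(s['ee_pos'],s['time'],s['ft_force'])
E
```

```text
time: 1.27
ee_pos: [0.5198, 0.0226, 0.2208]
eef_rot: [0.707, 0.707, -0.001, -0.001]
ft_force: [0.8, 0.2, 0.7]
width: 0.087
0.0187
(np.float64(323.7708642394204), np.float64(226.78344226407904))
(np.float64(324.16823238682565), np.float64(240.25971371505034))
[0.52153161 0.02210923 0.22113058] 1.325 [-0.17968735 -0.13934199 -0.68909158]
```

View pics/w1.png

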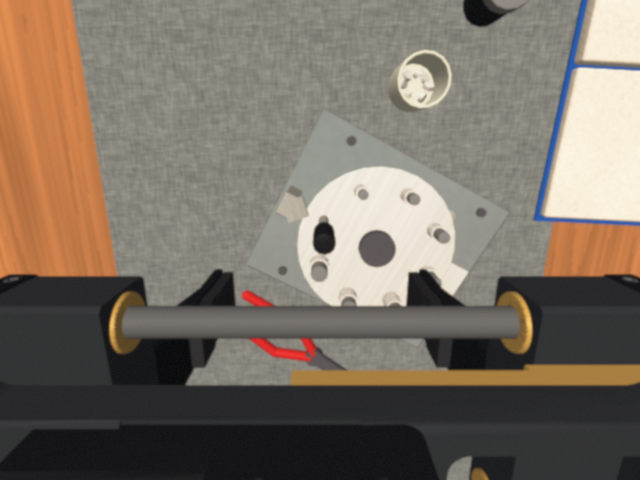

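The knob shows at (323,238), matching the prediction. I'll lower onto it and grip.

```bash
python3 -m inch '[{"offset":[0,0,0.06],"turn":[0,0,0],"fingers":0.087},{"offset":[0,0,0.055],"turn":[0,0,0],"fingers":0.06},{"offset":[0,0,0.01],"turn":[0,0,0],"fingers":0.03},{"offset":[0,0,0],"turn":[0,0,0],"fingers":0.0},{"offset":[0,0,0],"turn":[0,0,0],"fingers":0.0}]' 20; python3 -m inch '[{"offset":[0,0,0],"turn":[0,0,0],"fingers":0.0},{"offset":[0,0,0],"turn":[0,0,0],"fingers":0.0}]' 20
```

```text
time: 1.95
ee_pos: [0.5283, 0.0214, 0.0984]
eef_rot: [0.708, 0.706, 0.003, 0.003]
ft_force: [0.4, 0.0, 0.3]
width: 0.055
time: 2.2
ee_pos: [0.5302, 0.0216, 0.1012]
eef_rot: [0.708, 0.706, 0.005, 0.004]
ft_force: [-0.6, 0.5, -0.8]
width: 0.035
```

```bash
python3 -m inch '[{"offset":[0,-0.008,0.005],"turn":[0,0,0],"fingers":0.0},{"offset":[0,0,0],"turn":[0,0,0],"fingers":0.0},{"offset":[0,0,0],"turn":[0,0,0],"fingers":0.0}]' 20
```

```text
time: 2.58
ee_pos: [0.5222, 0.0214, 0.0961]
eef_rot: [0.708, 0.706, 0.006, 0.005]
ft_force: [2.6, 1.0, -0.9]
width: 0.0176
```

```bash
python3 -m inch '[{"offset":[-0.013,-0.005,0],"turn":[0,0,0],"fingers":0.0},{"offset":[-0.014,-0.002,0],"turn":[0,0,0],"fingers":0.0},{"offset":[-0.014,0.0015,0],"turn":[0,0,0],"fingers":0.0}]' 20;  cat > st.py <<'E'
from h import *
s=r.read_state();d=s['ee_pos'][:2]-[.575,-.0057];print(s['time'],s['ee_pos'].round(4),s['ft_force'].round(1),'r',np.hypot(*d).round(4),'a',np.degrees(np.arctan2(d[1],d[0]))%360,s['width'],R.from_quat(s['eef_rot']).as_matrix().round(3).tolist())
E
python3 st.py
```

```text
time: 2.95
ee_pos: [0.5158, -0.0148, 0.0962]
eef_rot: [0.706, 0.709, 0.007, 0.003]
ft_force: [-6.7, 2.1, 4.9]
width: 0.0172
2.95 [ 0.5158 -0.0148  0.0962] [-6.7  2.1  4.9] r 0.0599 a 188.73461815737275 0.017241913908819167 [[-0.005, 1.0, 0.014], [1.0, 0.004, 0.006], [0.006, 0.014, -1.0]]
```

```bash
python3 -m inch '[{"offset":[-0.0135,0.0035,0],"turn":[0,0,0],"fingers":0.0},{"offset":[-0.0125,0.007,0],"turn":[0,0,0],"fingers":0.0},{"offset":[-0.0105,0.0095,0],"turn":[0,0,0],"fingers":0.0}]' 20; python3 st.py
```

```text
time: 3.32
ee_pos: [0.5291, -0.0526, 0.096]
eef_rot: [0.705, 0.709, 0.001, -0.002]
ft_force: [-12.8, -5.0, 12.2]
width: 0.0174
3.325 [ 0.5291 -0.0526  0.096 ] [-12.8  -5.   12.2] r 0.0656 a 225.56717771008607 0.017406069731032772 [[-0.006, 1.0, -0.001], [1.0, 0.006, 0.006], [0.006, -0.001, -1.0]]
```

```bash
python3 - <<'E'
from h import *
a,m,W=shot('scene');b,m2,W2=shot('side')
cv2.imwrite('pics/c2.png',cv2.hconcat([cv2.resize(a[120:320,150:350],(400,400)),cv2.resize(b[100:300,235:435],(400,400))])[:,:,::-1])
E
python3 st.py
```

```text
3.425 [ 0.5301 -0.054   0.096 ] [-10.9  -6.6  10.7] r 0.066 a 227.10184124482944 0.017234493287227058 [[-0.004, 1.0, 0.0], [1.0, 0.004, 0.005], [0.005, 0.0, -1.0]]
```

View pics/c2.png

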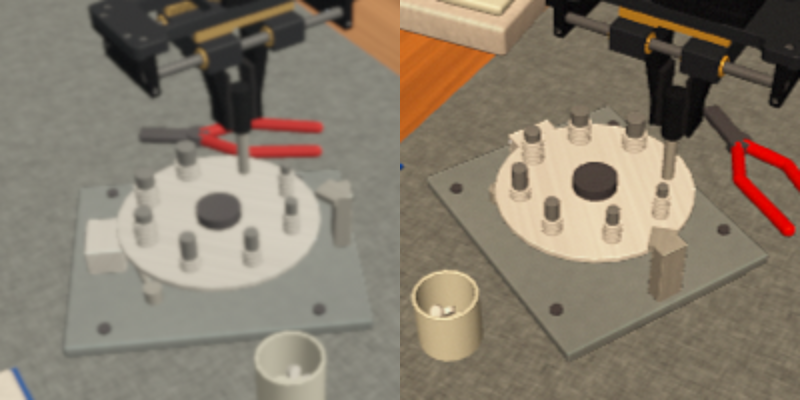

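```bash
python3 - <<'E'
from h import *
m=r.camera_model('side');W=np.array(m['world_from_camera'])
for k,(x,y) in enumerate([(662,188),(613,212),(551,205),(519,170),(532,132),(580,117),(634,128)],1):
    p=ray(m,W,235+(x-400)/2,100+y/2,.076)[:2]-[.5737,-.0071];print(k,np.hypot(*p).round(3),(np.degrees(np.arctan2(p[1],p[0]))+45*k)%360)
E
```

```text
1 0.06 219.81104088298804
2 0.061 220.46601787393857
3 0.063 222.1797873894813
4 0.061 223.33894045826563
5 0.059 222.55176118818338
6 0.052 222.89496768282027
7 0.048 214.69685953602746
```

The posts put the knob at about 222°, so it has slid about 8 mm sideways in the pads. I'll open, let the plate run to the 242° stop, and regrip there. The jaws push tangentially on the last click.

```bash
python3 -m inch '[{"offset":[0,0,0],"turn":[0,0,0],"fingers":0.06},{"offset":[-0.002,0.008,0],"turn":[0,0,0],"fingers":0.06},{"offset":[-0.002,0.008,0],"turn":[0,0,0],"fingers":0.06},{"offset":[0,0,0],"turn":[0,0,0],"fingers":0.06}]' 20; python3 - <<'E'
from h import *
b,m2,W2=shot('side');print(np.add((0,0),proj(m2,W2,[.5468,-.0587,.05])))
cv2.imwrite('pics/c3.png',cv2.resize(b[100:300,235:435],(500,500))[:,:,::-1])
E
python3 st.py
```

```text
time: 3.92
ee_pos: [0.5468, -0.0587, 0.096]
eef_rot: [0.706, 0.708, 0.001, -0.002]
ft_force: [0.1, 1.4, 0.7]
width: 0.0496
[362.22949167 178.83398098]
3.975 [ 0.5464 -0.0586  0.096 ] [-0.3 -0.5 -0.8] r 0.0601 a 241.63403790919978 0.053043160817589564 [[-0.004, 1.0, -0.001], [1.0, 0.004, 0.004], [0.004, -0.001, -1.0]]
```

View pics/c3.png

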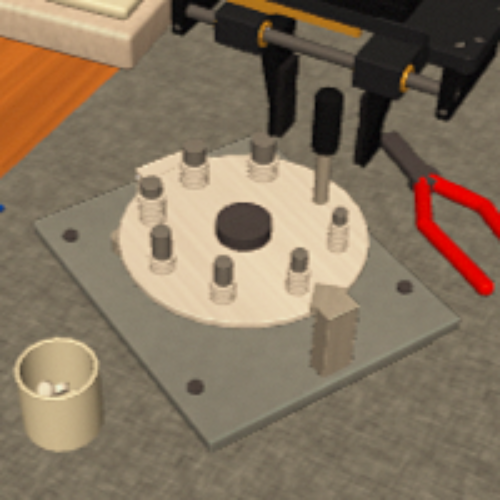

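Post 2 (base at 298,290) is now at the pointer, two clicks done. One more to go, so I'll regrip.

```bash
python3 -m inch '[{"offset":[0,0,0],"turn":[0,0,0],"fingers":0.0},{"offset":[0,0,0],"turn":[0,0,0],"fingers":0.0},{"offset":[0,0,0],"turn":[0,0,0],"fingers":0.0},{"offset":[0,0,0],"turn":[0,0,0],"fingers":0.0}]' 30; python3 st.py
```

```text
time: 4.47
ee_pos: [0.5464, -0.058, 0.096]
eef_rot: [0.705, 0.709, 0.001, -0.002]
ft_force: [0.1, 1.1, 0.1]
width: 0.0278
4.475 [ 0.5464 -0.058   0.096 ] [0.1 1.1 0.1] r 0.0596 a 241.27086887550607 0.027793150225886576 [[-0.005, 1.0, -0.001], [1.0, 0.005, 0.005], [0.005, -0.001, -1.0]]
```

```bash
python3 -m inch '[{"offset":[0,0,0],"turn":[0,0,0],"fingers":0.0},{"offset":[0,0,0],"turn":[0,0,0],"fingers":0.0},{"offset":[-0.005,0.013,0],"turn":[0,0,0],"fingers":0.0},{"offset":[-0.002,0.014,0],"turn":[0,0,0],"fingers":0.0},{"offset":[0.0015,0.014,0],"turn":[0,0,0],"fingers":0.0}]' 30; python3 st.py
```

```text
time: 5.1
ee_pos: [0.5832, -0.0697, 0.096]
eef_rot: [0.707, 0.708, -0.005, -0.003]
ft_force: [-4.8, -5.3, 5.5]
width: 0.0169
5.1 [ 0.5832 -0.0697  0.096 ] [-4.8 -5.3  5.5] r 0.0646 a 277.28754890824507 0.016929382865045046 [[-0.002, 1.0, -0.011], [1.0, 0.002, -0.002], [-0.002, -0.011, -1.0]]
```

```bash
python3 -m inch '[{"offset":[0.003,0.008,0],"turn":[0,0,0],"fingers":0.0},{"offset":[0,0,0],"turn":[0,0,0],"fingers":0.087},{"offset":[0,0,0],"turn":[0,0,0],"fingers":0.087},{"offset":[0,0,0],"turn":[0,0,0],"fingers":0.087},{"offset":[0,0,0],"turn":[0,0,0],"fingers":0.087}]' 20; python3 -m inch '[{"offset":[0,0,-0.05],"turn":[0,0,0],"fingers":0.087},{"offset":[0,0,-0.05],"turn":[0,0,0],"fingers":0.087},{"offset":[0,0,0],"turn":[0,0,0],"fingers":0.087}]' 20; python3 - <<'E'
from h import *
a,m,W=shot('scene');b,m2,W2=shot('side')
cv2.imwrite('pics/c4.png',cv2.hconcat([cv2.resize(a[120:320,150:350],(400,400)),cv2.resize(b[100:300,235:435],(400,400))])[:,:,::-1])
E
python3 st.py
```

```text
time: 5.72
ee_pos: [0.591, -0.0662, 0.0956]
eef_rot: [0.706, 0.708, -0.005, -0.004]
ft_force: [1.3, -0.5, 0.3]
width: 0.0492
time: 6.1
ee_pos: [0.5914, -0.0656, 0.1979]
eef_rot: [0.706, 0.708, -0.005, -0.005]
ft_force: [-0.1, -0.9, -1.0]
width: 0.0793
6.2 [ 0.5895 -0.0655  0.1938] [-0.4 -0.2 -0.5] r 0.0615 a 283.63489744175405 0.08401013488731172 [[-0.003, 1.0, -0.02], [1.0, 0.002, -0.001], [-0.001, -0.02, -1.0]]
```

View pics/c4.png

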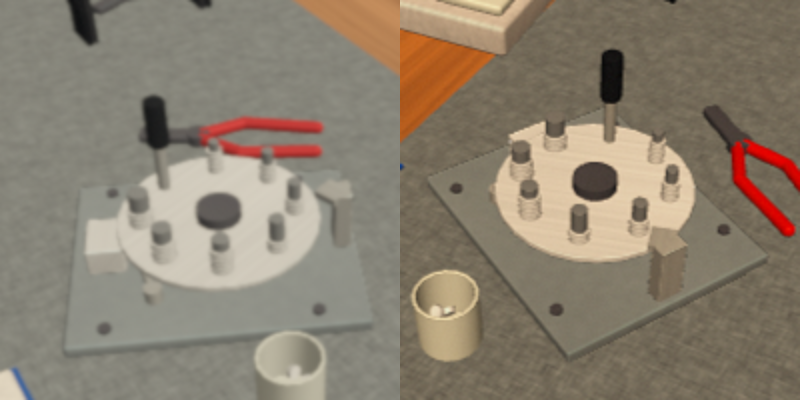

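```bash
python3 - <<'E'
from h import *
for c,(x,y),u0,z in [('side',(640,203),235-200,.076),('scene',(295,184),150,.076)]:
    m=r.camera_model(c);W=np.array(m['world_from_camera'])
    ax=[.5737,-.0071] if c=='side' else [.575,-.0025]
    p=ray(m,W,u0+x/2,(100 if c=='side' else 120)+y/2,z)[:2]-ax;print(c,np.hypot(*p),np.degrees(np.arctan2(p[1],p[0])))
r.close_job()
E
```

```text
side 0.05977363319781973 151.70899213083274
scene 0.05960167606548425 150.7045960933472
the job is handed in; nothing more can be done
```

The third ring post now stands at the steel pointer, and I have handed the job in; no verdict is reported. I turned the plate three clicks anticlockwise by its crank knob, lifted the gripper clear and finished at about 6 s.

- **Post position:** counting clockwise from the knob, the side and scene pictures both show the third post at the pointer. It measures at 151.7° (side) and 150.7° (scene), with the pointer at about 152°. That is within about 1.5 mm of the line sideways, not counting error in the fitted axis; 12 mm is allowed.
- **Pot and robot:** the pot looks unmoved in the last pictures, though I did not measure it. The raised gripper touches nothing, and the wrist force read about 0 N.
- **Mid-job slip:** during the second click the knob slid about 8 mm sideways in the pads. I released it, the plate ran to the stop on its own, and I regripped for the last click.
- **Camera disagreement:** the cameras differed by up to 5 mm on where the axis lies, and by about 4° on the pointer's direction. I compared each final reading with that camera's own fitted axis.

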